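# Put the hollow punches back in their graduated rack

## Task

The punching is done: put the four hollow punches from the rubber board back into the wooden rack in order of size, each upright and fully down in the seat that fits it, from the smallest punch in the smallest seat to the largest in the largest. Their cutting edges are ground sharp, so set each one down instead of dropping it and do not tip any over, and leave the brass weight and the beeswax where they are.

Things in the scene. Friction and masses are not known exactly. Their poses are not given: they have to be found in the camera images.
- punch_20: smallest of four dark steel hollow punches, upright on the 12 mm thick black rubber board; 92 mm high. Cup 20 mm in diameter, 26 mm high, the lowest 6 mm bevelled in to 15 mm at the cutting edge; above it a cone to 34 mm, then a round 17 mm shank to the top (grasp it some 20 mm below the top). Origin: centre of the cutting edge, on the underside; z up the axis; round, yaw is free
- punch_28: second smallest of four dark steel hollow punches, upright on the 12 mm thick black rubber board; 96 mm high. Cup 28 mm in diameter, 26 mm high, the lowest 6 mm bevelled in to 23 mm at the cutting edge; above it a cone to 36 mm, then a round 17 mm shank to the top (grasp it some 20 mm below the top). Origin: centre of the cutting edge, on the underside; z up the axis; round, yaw is free
- punch_36: second largest of four dark steel hollow punches, upright on the 12 mm thick black rubber board; 100 mm high. Cup 36 mm in diameter, 26 mm high, the lowest 6 mm bevelled in to 31 mm at the cutting edge; above it a cone to 38 mm, then a round 17 mm shank to the top (grasp it some 20 mm below the top). Origin: centre of the cutting edge, on the underside; z up the axis; round, yaw is free
- punch_44: largest of four dark steel hollow punches, upright on the 12 mm thick black rubber board; 104 mm high. Cup 44 mm in diameter, 26 mm high, the lowest 6 mm bevelled in to 39 mm at the cutting edge; above it a cone to 40 mm, then a round 17 mm shank to the top (grasp it some 20 mm below the top). Origin: centre of the cutting edge, on the underside; z up the axis; round, yaw is free
- seat_20: smallest seat of the rack: pale wooden block 82 x 42 mm, 22 mm high, with a round blind seat 25 mm wide, 15 mm deep, mouth chamfered 4 mm, for the punch with the 20 mm cup. Four blocks stand in a row by size on one dark base, 46, 54, 62 mm between centres. Origin: on the seat's axis at the block's underside; seat floor 7 mm above it; z up, y along the row to the larger seats
- seat_28: second smallest seat of the rack: pale wooden block 82 x 50 mm, 22 mm high, with a round blind seat 33 mm wide, 15 mm deep, mouth chamfered 4 mm, for the punch with the 28 mm cup. Four blocks stand in a row by size on one dark base, 46, 54, 62 mm between centres. Origin: on the seat's axis at the block's underside; seat floor 7 mm above it; z up, y along the row to the larger seats
- seat_36: second largest seat of the rack: pale wooden block 82 x 58 mm, 22 mm high, with a round blind seat 41 mm wide, 15 mm deep, mouth chamfered 4 mm, for the punch with the 36 mm cup. Four blocks stand in a row by size on one dark base, 46, 54, 62 mm between centres. Origin: on the seat's axis at the block's underside; seat floor 7 mm above it; z up, y along the row to the larger seats
- seat_44: largest seat of the rack: pale wooden block 82 x 66 mm, 22 mm high, with a round blind seat 49 mm wide, 15 mm deep, mouth chamfered 4 mm, for the punch with the 44 mm cup. Four blocks stand in a row by size on one dark base, 46, 54, 62 mm between centres. Origin: on the seat's axis at the block's underside; seat floor 7 mm above it; z up, y along the row to the larger seats
- brass_weight: bystander: turned brass weight with a ball on top, 59 mm in diameter, 90 mm high, standing upright between the robot and the work; origin at the centre of its underside. To be left alone
- beeswax: bystander: yellow cake of beeswax, 34 x 50 x 20 mm, lying on the bench between the robot and the work; origin at the centre of its underside. To be left alone
Things that resemble listed ones, but are neither listed nor needed, are in the scene too. What is shaped like the punch_44 but red or turquoise is not meant.

How it is judged:
By the outcome, as a careful person would: the job done as asked, in the order asked, and still so for the second after the job is handed in, with the robot touching nothing.
It also fails if it takes over 99 s, if anything falls off the work surface, if the arm or the gripper's body presses on something with over 40 N, if the wrist force passes 120 N, or if a joint passes its speed limit or range.

## Robot

A 7-joint arm with a two-finger parallel gripper is mounted at the origin on the work surface; the furniture and walls round the work are solid. World frame = base frame: x ahead of the robot, y to its left, z up, the work surface at z = 0. Lengths are in m, angles in rad, forces in N, time in s.
With the tool pointing down it reaches from about 0.425 to 0.925 m from the base axis. Payload 6.8 kg.
Tool frame: the origin (TCP) lies on the front face of the gripper's body, between the roots of the fingers; the fingertips stand 73 mm ahead of it and the grasp point (between the pads) lies 54 mm ahead of it (env.nose_length is the distance from the TCP to the fingertips, in m); z points along the fingers, y is the direction in which the jaws open and shut (so a half turn about z gives the same grasp; the last joint's range is limited). The gripper opens to 85 mm and grips with 20 to 120 N. Pads are 22 mm wide; open, the fingers measure 114 mm over their backs; the gripper's body (76 mm by 85 mm) begins 54 mm behind the grasp point. The pads swing forward as they close: fully open they stand 13 mm farther back than shut.
Start: joints at [-1.269, 0.477, 0.022, 1.555, -0.011, 1.109, -0.083], TCP at [0.269, 0.619, 0.304] pointing down, gripper open.
Joint ranges: [-2.96, 2.96], [-0.34, 2.1], [-1.41, 1.46], [0.24, 2.44], [-1.37, 4.51], [0.17, 1.92], [-2.96, 2.96]. Speed limits (rad/s): [2.39, 2.39, 3.14, 3.14, 3.14, 3.14, 3.14].

## Interface

Orientations are given as a unit quaternion [w, x, y, z].
In Python, from cell import env, kin, camera, calibration, job gives the robot as it stands. The module is installed in compiled form; this text tells all that it offers. Calls block until the motion is done:
- env.reach(position, orientation): joint-space move of the TCP to a pose.
- env.movel(position, velocity=0.15, rot=None, stop_force=None): straight line of the TCP; rot=None keeps the orientation; velocity is the mean speed in m/s. With stop_force (N) it stops when the force on the tool has changed by that much, and returns True; else False.
- env.goto_joints(angles): joint-space move.
- env.grip(opening, f_grip=None): finger opening in m; f_grip is the grip in N (None keeps the last); returns when the fingers have stopped.
- env.dwell(seconds).
- kin.inverse_kinematics(position, orientation): joint angles nearest the present ones, or None.
- env.get_state(): the state.
- camera(name): name is "side" or "top" or "wrist"; returns (picture, depth): 400x640x3 uint8, blue, green, red; 400x640 float32, m along the optical axis (not along the pixel's ray), 0 where there is no reading.
- calibration(name): a dict with "fx", "fy", "cx", "cy" (pixels), "rvec" (rotation vector, rad) and "tvec" (3), from world to camera coordinates, as OpenCV has them. Camera axes: x right, y down, z forward; pixel columns grow to the right and rows downward; lengths in m; the calibration is good to about 2 mm. A picture is of the moment at which its call begins: read the wrist's pose just before it. calibration takes no time and is no camera call; for the wrist camera it gives the pose at the moment of the call.
A pose or a line that the arm cannot do raises env.PlanningError and nothing moves.
- job.job_done(): hands the job in, once; it reports no verdict.
The state is a dict: "time": time; "qpos": joint angles; "joint_velocities": joint speeds; "joint_torque": joint torques, N m; "tcp_pos": TCP position; "orientation": TCP orientation; "force": force on the tool from outside, world axes, zero at the start; "torque": the same for the moment, N m; "opening": finger opening in m.
Only numpy, scipy, OpenCV 4.12 (cv2) and the standard library are available. Lean on these libraries where they do the work, as an engineer would, in place of code of your own. Each camera call takes 0.05 s, during which the arm holds its last target.

## Working session

There is one attempt and no reset: what is moved stays moved. The work goes in short steps, each a Python script; the robot and the scene stay as the last script left them, time stands still between calls to the robot, and variables do not carry over. Pictures are saved under pics/ and viewed, and the job is handed in when it is done.

```bash
mkdir -p pics
python3 - <<'E'
from cell import env,kin,camera,calibration,job
import cv2,numpy as np
for n in ["side","top","wrist"]:
    p,d=camera(n); cv2.imwrite(f"pics/{n}0.png",p); np.save(f"{n}0.npy",d)
    c=calibration(n); R,_=cv2.Rodrigues(np.array(c["rvec"])); print(n,c["fx"],c["cx"],c["cy"],(-R.T@np.array(c["tvec"]).ravel()).round(3),R[2].round(3))
s=env.get_state(); print(s["time"],s["tcp_pos"],s["orientation"],s["opening"])
E
```

```text
side 419.21846619127507 314.91825192454684 211.1887255568743 [ 0.157 -0.813  0.534] [ 0.367  0.758 -0.539]
top 422.9351540405427 313.4320622158158 196.54520159225765 [ 0.276 -0.146  0.927] [ 0.205 -0.006 -0.979]
wrist 281.42890270355286 315.747858838343 199.02217376518846 [0.194 0.65  0.374] [ 0.288 -0.126 -0.949]
0.15 [0.26883861 0.61878688 0.303141  ] [-7.59863021e-05  2.03484016e-01  9.79078007e-01 -7.11413858e-04] 0.0852315738628524
```

View pics/side0.png

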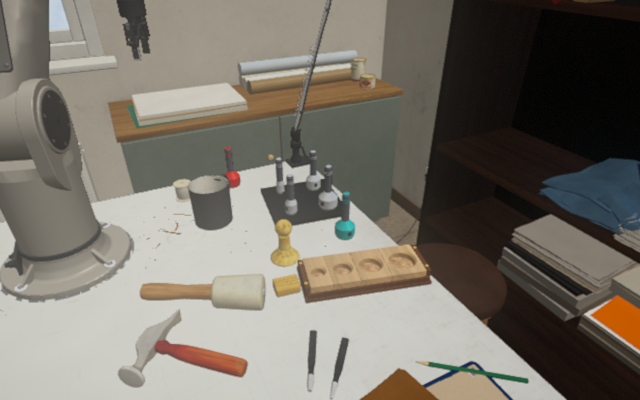

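View pics/top0.png

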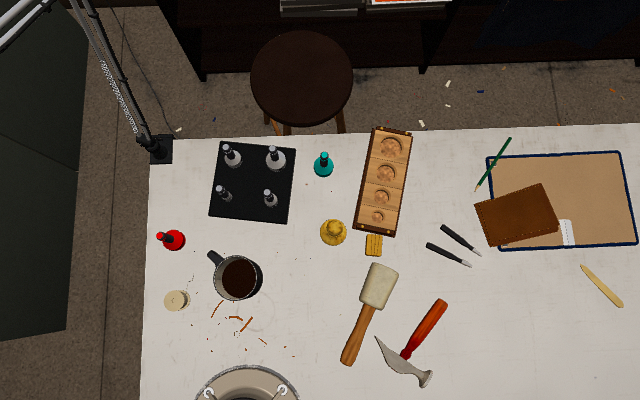

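View pics/wrist0.png

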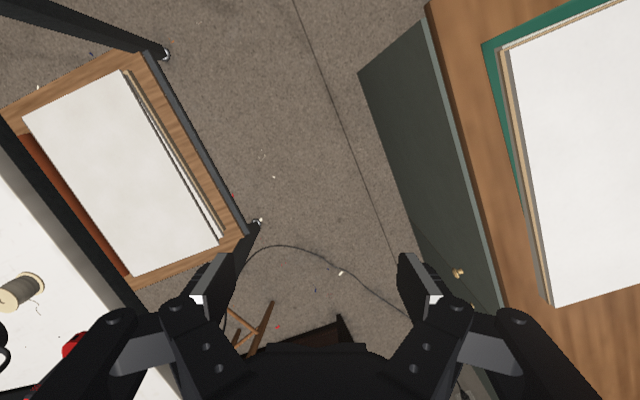

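The side view shows four steel punches on the black board (280–330, 155–210) and the rack at (365,265). The red punch is at (232,170) and the turquoise one at (345,220). In the top view the board is at (252,182), the rack at (383,180) with its smallest seat nearest the robot (377,216), the weight at (333,232) and the wax at (373,245). The lamp stands at (155,150).

Run:
```python
import cv2
p=cv2.imread("pics/top0.png"); a=cv2.resize(p[130:260,200:420],None,fx=3.6,fy=3.6,interpolation=cv2.INTER_CUBIC); cv2.imwrite("pics/topc.png",a)
p=cv2.imread("pics/side0.png"); a=cv2.resize(p[140:310,220:440],None,fx=3.4,fy=3.4,interpolation=cv2.INTER_CUBIC); cv2.imwrite("pics/sidec.png",a)
```

```text
(no output)
```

View pics/topc.png

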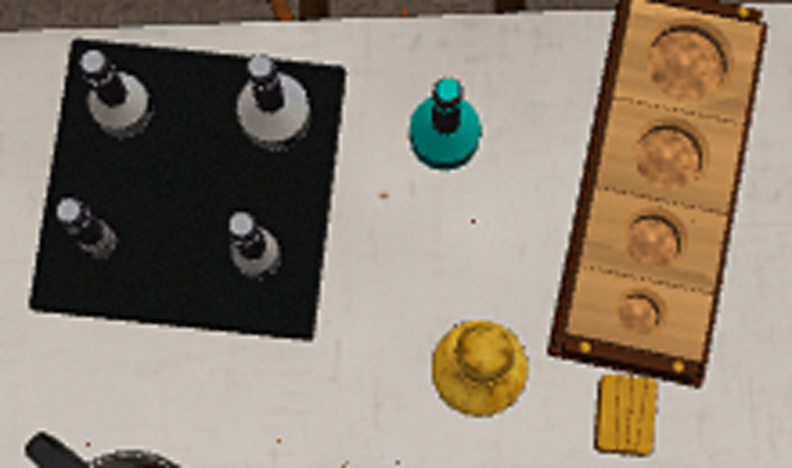

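View pics/sidec.png

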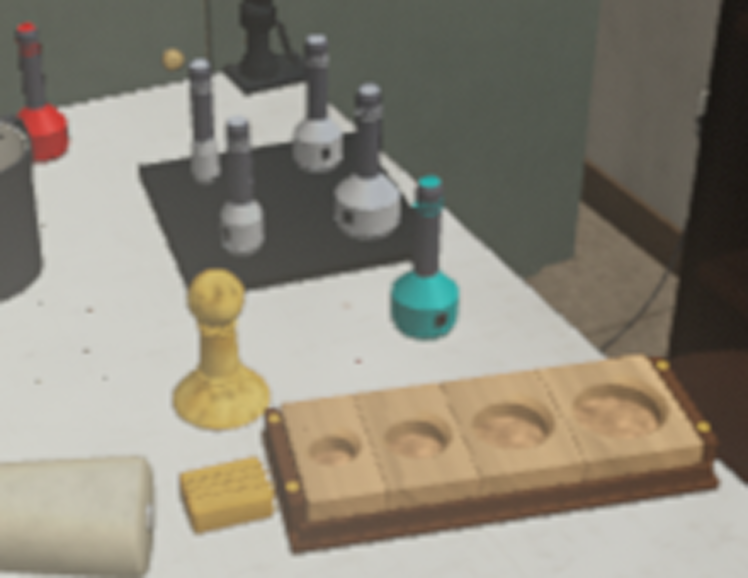

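```bash
cat > h.py <<'E'
import numpy as np,cv2
def cal(c):
    R,_=cv2.Rodrigues(np.array(c["rvec"],float)); t=np.array(c["tvec"],float).ravel()
    return c["fx"],c["fy"],c["cx"],c["cy"],R,t
def ray(c,uv,z):
    fx,fy,cx,cy,R,t=cal(c); o=-R.T@t
    uv=np.atleast_2d(uv).astype(float)
    d=np.c_[(uv[:,0]-cx)/fx,(uv[:,1]-cy)/fy,np.ones(len(uv))]@R
    return o+d*((z-o[2])/d[:,2])[:,None]
def cloud(c,d):
    fx,fy,cx,cy,R,t=cal(c); v,u=np.mgrid[:d.shape[0],:d.shape[1]]
    P=np.stack([(u-cx)/fx*d,(v-cy)/fy*d,d],-1)-t
    return P@R
E
python3 - <<'E'
from cell import calibration
from h import *
from scipy import ndimage as nd
H=dict(p20=.104,p28=.108,p36=.112,p44=.116)
tip={'top':dict(p20=(219,188),p28=(267,192),p36=(226,147),p44=(273,149)),'side':dict(p20=(279,160),p28=(290,177),p36=(313,152),p44=(328,167))}
for n in ['top','side']:
    c=calibration(n); d=np.load(n+"0.npy"); W=cloud(c,d); W[d==0]=np.nan
    z=W[...,2]
    if n=='top':
        print("table",np.nanmedian(z[200:230,300:315]),"board",np.nanmedian(z[170:180,245:255]),"block top",[np.nanmedian(z[r-1:r+2,q-1:q+2]) for q,r in [(363,215),(370,190),(375,165),(380,135)]], 'floor',[np.nanmedian(z[r-1:r+2,q-1:q+2]) for q,r in [(377,217),(381,198),(386,175),(391,149)]])
    for k,h in H.items():
        u,v=tip[n][k]; b=np.zeros(z.shape,bool); b[v-7:v+8,u-7:u+8]=1
        m=b&(abs(z-h)<.006)
        P=W[m]; print(n,k,m.sum(),P.mean(0).round(4),((P.max(0)+P.min(0))/2).round(4),np.ptp(P,0).round(3), z[b&(z>.06)].max().round(4), 'px',np.argwhere(m).mean(0)[::-1])
E
```

```text
table -0.0003813151646187221 board 0.011404039977802757 block top [np.float64(0.031227191587065054), np.float64(0.028892284438618913), np.float64(0.029300552324128114), np.float64(0.028586728614010876)] floor [np.float64(0.015035346278267817), np.float64(0.015691065834949346), np.float64(0.014209098746232132), np.float64(0.014441764586578936)]
top p20 57 [0.4722 0.0367 0.1025] [0.4727 0.0374 0.1026] [0.015 0.017 0.008] 0.1064 px [219.21052632 188.50877193]
top p28 55 [ 0.4597 -0.0589  0.1065] [ 0.4598 -0.0589  0.106 ] [0.014 0.016 0.008] 0.1101 px [266.8        192.45454545]
top p36 52 [0.5555 0.0227 0.1107] [0.5554 0.0232 0.1113] [0.014 0.014 0.009] 0.116 px [225.61538462 147.25      ]
top p44 52 [ 0.5474 -0.0717  0.1153] [ 0.5485 -0.0712  0.1147] [0.016 0.016 0.009] 0.1192 px [272.07692308 148.69230769]
side p20 32 [0.4707 0.034  0.1024] [0.4714 0.036  0.1021] [0.015 0.016 0.008] 0.106 px [277.8125 160.1875]
side p28 34 [ 0.4589 -0.0621  0.1067] [ 0.4586 -0.0597  0.1059] [0.014 0.015 0.007] 0.1096 px [289.11764706 176.73529412]
side p36 28 [0.5535 0.019  0.1102] [0.5544 0.0183 0.1101] [0.015 0.012 0.008] 0.1141 px [312.10714286 152.89285714]
side p44 37 [ 0.546  -0.0748  0.1145] [ 0.5467 -0.0735  0.1142] [0.015 0.014 0.008] 0.1182 px [327.43243243 167.67567568]
```

Run:
```python
from cell import calibration
from h import *
p=cv2.imread("pics/top0.png"); c=calibration("top"); d=np.load("top0.npy"); W=cloud(c,d); z=W[...,2]
hsv=cv2.cvtColor(p,cv2.COLOR_BGR2HSV)
for q in [(363,215),(380,135),(377,217),(391,149),(358,210),(373,245)]: print(q,hsv[q[1],q[0]])
m=((hsv[...,0]>8)&(hsv[...,0]<22)&(hsv[...,2]>120)&(hsv[...,1]>60)).astype(np.uint8)
m[:120]=0;m[237:]=0;m[:,:345]=0;m[:,415:]=0
m=cv2.morphologyEx(m,cv2.MORPH_OPEN,np.ones((3,3)))
cs,_=cv2.findContours(m,0,2); k=max(cs,key=cv2.contourArea)
hull=cv2.convexHull(k).reshape(-1,2)
ZT=.0295
P=ray(c,hull,ZT)[:,:2]
r=cv2.minAreaRect((P*1000).astype(np.float32)); print(r); print(cv2.boxPoints(r).round(1))
# seat mouth circles: floor/dark pixels by depth below top
for n in ['top']:
    b=np.zeros(z.shape,bool); b[130:230,350:412]=1
    h=(b&(z<.025)&(z>.010)&(m>0)).astype(np.uint8)
    cv2.imwrite("pics/holes.png",cv2.resize(np.hstack([h[120:240,340:420]*255,m[120:240,340:420]*255]),None,fx=4,fy=4,interpolation=0))
    N,l,s,ct=cv2.connectedComponentsWithStats(h)
    for i in range(1,N):
        if s[i,4]>60: print(s[i],ct[i],ray(c,ct[i],.0145).round(4),ray(c,ct[i],ZT).round(4))
```

```text
(363, 215) [ 15 146 170]
(380, 135) [ 16 150 170]
(377, 217) [ 14 158 182]
(391, 149) [ 14 160 151]
(358, 210) [ 12 186  48]
(373, 245) [ 20 212 185]
((499.2801208496094, -308.65435791015625), (81.97430419921875, 214.96908569335938), 75.63634490966797)
[[ 385.  -321.7]
 [ 593.2 -375. ]
 [ 613.6 -295.6]
 [ 405.3 -242.3]]
[379 139  23  19 318] [389.95597484 148.03144654] [[ 0.5728 -0.3286  0.0145]] [[ 0.5679 -0.3256  0.0295]]
[376 166  19  17 234] [384.89316239 173.96153846] [[ 0.5128 -0.3129  0.0145]] [[ 0.5089 -0.3101  0.0295]]
[373 191  15  14 153] [380.39215686 197.26797386] [[ 0.4602 -0.2992  0.0145]] [[ 0.4572 -0.2967  0.0295]]
[371 213  12  10  88] [376.44318182 217.39772727] [[ 0.4157 -0.2875  0.0145]] [[ 0.4134 -0.2852  0.0295]]
```

View pics/holes.png

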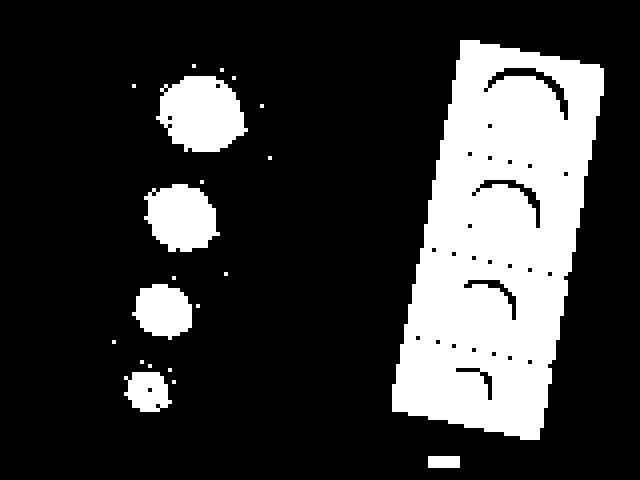

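Run:
```python
from cell import calibration,kin,env
from h import *
for n in ['top','side']:
    c=calibration(n); d=np.load(n+"0.npy"); W=cloud(c,d).reshape(-1,3); W=W[(d>0).ravel()]
    for lo in [.03,.1,.2,.3,.4,.5,.6]:
        P=W[(W[:,2]>lo)&(W[:,2]<lo+.08)&(W[:,1]>.1)&(W[:,1]<.75)&(W[:,0]>.2)&(W[:,0]<.85)]
        if len(P)>5: print(n,lo,len(P),np.percentile(P,[2,50,98],axis=0).round(3).tolist())
def quat(jaw):  # tool down: z=-Z, y along angle jaw
    from scipy.spatial.transform import Rotation as R
    y=np.array([np.cos(jaw),np.sin(jaw),0]); z=np.array([0,0,-1.]); x=np.cross(y,z)
    q=R.from_matrix(np.c_[x,y,z]).as_quat(); return q[[3,0,1,2]]
from scipy.spatial.transform import Rotation as R
s=env.get_state(); q=s['orientation']; print(R.from_quat([q[1],q[2],q[3],q[0]]).as_matrix().round(2))
for jaw in [75.6,255.6]:
  for p in [(.42,.3,.3),(.472,.037,.14),(.5555,.0227,.146),(.415,-.287,.14),(.572,-.327,.15),(.572,-.327,.28)]:
    print(jaw,p,kin.inverse_kinematics(list(p),quat(np.radians(jaw)).tolist()))
```

```text
top 0.03 934 [[0.239, 0.123, 0.031], [0.379, 0.151, 0.043], [0.591, 0.204, 0.107]]
top 0.1 431 [[0.379, 0.147, 0.101], [0.588, 0.18, 0.126], [0.604, 0.205, 0.178]]
top 0.2 438 [[0.6, 0.157, 0.202], [0.616, 0.172, 0.244], [0.632, 0.191, 0.278]]
top 0.3 648 [[0.626, 0.148, 0.302], [0.645, 0.161, 0.343], [0.659, 0.182, 0.379]]
top 0.4 410 [[0.605, 0.143, 0.401], [0.658, 0.16, 0.417], [0.67, 0.189, 0.48]]
top 0.5 171 [[0.54, 0.183, 0.5], [0.554, 0.188, 0.503], [0.567, 0.192, 0.506]]
side 0.03 654 [[0.24, 0.123, 0.031], [0.384, 0.15, 0.055], [0.599, 0.199, 0.106]]
side 0.1 203 [[0.377, 0.146, 0.101], [0.587, 0.175, 0.133], [0.603, 0.202, 0.179]]
side 0.2 396 [[0.238, 0.156, 0.203], [0.599, 0.19, 0.256], [0.627, 0.664, 0.279]]
side 0.3 914 [[0.23, 0.149, 0.301], [0.27, 0.582, 0.34], [0.651, 0.671, 0.379]]
side 0.4 107 [[0.232, 0.141, 0.4], [0.656, 0.169, 0.404], [0.667, 0.601, 0.423]]
[[-0.92  0.4  -0.  ]
 [ 0.4   0.92 -0.  ]
 [-0.   -0.   -1.  ]]
75.6 (0.42, 0.3, 0.3) [-0.82475928  0.21882925  0.09714409  1.94134349 -0.02531216  0.98256715
  0.60359861]
75.6 (0.472, 0.037, 0.14) [-0.41080
[... 520 characters left out ...]

  2.16554974]
255.6 (0.42, 0.3, 0.3) [-1.33802396  0.25726956  0.7141637   1.97138652 -0.20157219  0.98342824
 -2.34974168]
255.6 (0.472, 0.037, 0.14) [-0.80139793  0.50100361  0.74516449  2.19718265 -0.57403473  0.64321878
 -1.46567547]
255.6 (0.5555, 0.0227, 0.146) [-0.65667607  0.58092275  0.66797701  2.00275639 -0.53102385  0.73587097
 -1.48515922]
255.6 (0.415, -0.287, 0.14) [-0.28918124  0.715223    1.05779351  2.13665713 -0.88798183  0.82786801
 -0.48776854]
255.6 (0.572, -0.327, 0.15) [-0.17515259  0.83629192  0.9299902   1.75632065 -0.80080493  0.97675803
 -0.74169272]
255.6 (0.572, -0.327, 0.28) [-0.14536272  0.60704322  0.85501262  1.661168   -0.50199213  1.10747025
 -0.97007885]
```

Run:
```python
from cell import calibration
from h import *
for n in ['top','side']:
    c=calibration(n); d=np.load(n+"0.npy"); W=cloud(c,d); v,u=np.mgrid[:400,:640]
    ok=(d>0)&(W[...,1]>.1)&(W[...,0]>.2)&(W[...,0]<1.2)&(W[...,1]<1)
    for lo in np.arange(.02,.95,.06):
        m=ok&(W[...,2]>lo)&(W[...,2]<lo+.06)
        if n=='top': m&=(u<200)&(v<200)
        else: m&=(u>270)&(u<345)&(v<170)
        P=W[m]
        if len(P)>3: print(n,lo.round(2),len(P),np.percentile(P[:,:2],[2,50,98],axis=0).round(3).tolist(), (u[m].mean().round(),v[m].mean().round()))
```

```text
top 0.02 194 [[0.569, 0.178], [0.576, 0.186], [0.609, 0.202]] (np.float64(156.0), np.float64(148.0))
top 0.08 272 [[0.571, 0.171], [0.583, 0.188], [0.597, 0.208]] (np.float64(145.0), np.float64(138.0))
top 0.14 267 [[0.584, 0.165], [0.597, 0.177], [0.611, 0.198]] (np.float64(136.0), np.float64(119.0))
top 0.2 311 [[0.599, 0.16], [0.612, 0.174], [0.627, 0.192]] (np.float64(125.0), np.float64(98.0))
top 0.26 421 [[0.615, 0.154], [0.629, 0.171], [0.644, 0.186]] (np.float64(113.0), np.float64(72.0))
top 0.32 483 [[0.635, 0.148], [0.647, 0.159], [0.659, 0.181]] (np.float64(100.0), np.float64(41.0))
top 0.38 445 [[0.652, 0.143], [0.66, 0.152], [0.67, 0.176]] (np.float64(87.0), np.float64(13.0))
top 0.44 954 [[0.56, 0.159], [0.598, 0.181], [0.624, 0.202]] (np.float64(24.0), np.float64(16.0))
top 0.5 171 [[0.54, 0.183], [0.554, 0.188], [0.567, 0.192]] (np.float64(5.0), np.float64(41.0))
side 0.02 208 [[0.568, 0.176], [0.58, 0.184], [0.609, 0.197]] (np.float64(296.0), np.float64(148.0))
side 0.08 147 [[0.569, 0.17], [0.582, 0.178], [0.595, 0.203]] (np.float64(295.0), np.float64(130.0))
side 0.14 135 [[0.584, 0.163], [0.597, 0.173], [0.61, 0.197]] (np.float64(300.0), np.float64(106.0))
side 0.2 147 [[0.598, 0.158], [0.612, 0.169], [0.624, 0.193]] (np.float64(306.0), np.float64(83.0))
side 0.26 154 [[0.614, 0.152], [0.627, 0.162], [0.64, 0.185]] (np.float64(312.0), np.float64(59.0))
side 0.32 136 [[0.634, 0.146], [0.645, 0.154], [0.657, 0.181]] (np.float64(320.0), np.float64(33.0))
side 0.38 112 [[0.651, 0.141], [0.658, 0.148], [0.667, 0.176]] (np.float64(326.0), np.float64(9.0))
```

Run:
```python
import cv2
a=cv2.imread("pics/top0.png")[0:180,0:220]; cv2.imwrite("pics/lamp.png",cv2.resize(a,None,fx=3,fy=3))
```

```text
(no output)
```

View pics/lamp.png

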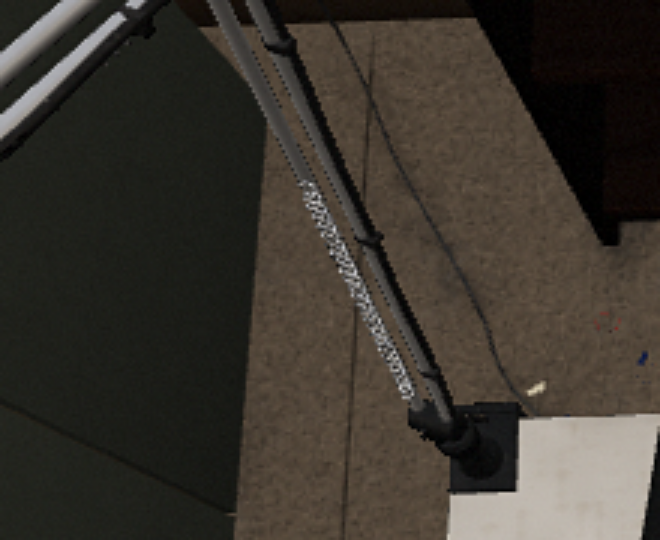

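Run:
```python
from cell import kin,env,calibration
from h import *
from scipy.spatial.transform import Rotation as R
s=env.get_state(); q0=s['qpos']
Rt=R.from_quat(np.r_[s['orientation'][1:],s['orientation'][0]]).as_matrix()
c=calibration('wrist'); fx,fy,cx,cy,Rc,t=cal(c); o=-Rc.T@t
print("cam in tool: pos",(Rt.T@(o-s['tcp_pos'])).round(3),"axes(rows x,y,z)",(Rc@Rt).round(3).tolist())
for zt in [(.3,-.8,-.5),(.3,-.8,-.2),(.3,-.8,0),(0,-1,-.3),(.6,-.6,-.5),(.5,-.6,-.2),(.3,-.5,-.8)]:
  z=np.array(zt)/np.linalg.norm(zt)
  for roll in range(0,360,30):
    a=np.cross(z,[0,0,1]);a/=np.linalg.norm(a); b=np.cross(z,a)
    x=np.cos(np.radians(roll))*a+np.sin(np.radians(roll))*b; y=np.cross(z,x)
    q=R.from_matrix(np.c_[x,y,z]).as_quat()[[3,0,1,2]]
    try: j=kin.inverse_kinematics([.27,.62,.33],q.tolist())
    except Exception as e: j=None
    if j is not None: print(zt,roll,np.round(j,2),np.abs(j-q0).max().round(2))
```

```text
cam in tool: pos [ 0.081 -0.001 -0.071] axes(rows x,y,z) [[0.0, 1.0, 0.0], [-0.949, 0.0, -0.314], [-0.314, 0.0, 0.949]]
(0.3, -0.8, -0.5) 0 [-1.91  1.2   1.27  1.16 -0.16  1.91  1.22] 1.31
(0.3, -0.8, -0.5) 30 [-1.83  1.05  0.95  1.15  0.04  1.91  0.49] 0.93
(0.3, -0.8, -0.5) 60 [-1.83  1.04  0.94  1.15  0.05  1.92 -0.04] 0.92
(0.3, -0.8, -0.5) 180 [-1.83  1.04  0.93  1.15  0.05  1.92 -2.14] 2.05
(0.6, -0.6, -0.5) 0 [-1.62  0.75  0.19  1.34  0.65  1.76  0.82] 0.9
(0.6, -0.6, -0.5) 30 [-1.55  0.74  0.08  1.33  0.7   1.8   0.25] 0.71
(0.6, -0.6, -0.5) 60 [-1.63  0.75  0.21  1.34  0.64  1.76 -0.23] 0.65
(0.6, -0.6, -0.5) 90 [-1.71  0.77  0.37  1.35  0.57  1.71 -0.69] 0.61
(0.6, -0.6, -0.5) 120 [-1.75  0.78  0.43  1.35  0.53  1.69 -1.19] 1.11
(0.6, -0.6, -0.5) 150 [-1.82  0.81  0.56  1.36  0.47  1.65 -1.66] 1.57
(0.6, -0.6, -0.5) 180 [-1.85  0.82  0.62  1.36  0.44  1.63 -2.16] 2.07
(0.6, -0.6, -0.5) 210 [-1.93  0.87  0.77  1.37  0.34  1.59 -2.6 ] 2.52
(0.6, -0.6, -0.5) 240 [-2.09  1.12  1.26  1.38 -0.02  1.51 -2.8 ] 2.72
(0.6, -0.6, -0.5) 270 [-1.4   0.75 -0.18  1.32  0.82  1.89  2.27] 2
[... 1138 characters left out ...]
-0.5, -0.8) 60 [-1.5   0.67  0.17  1.31  0.32  1.64 -0.33] 0.53
(0.3, -0.5, -0.8) 90 [-1.58  0.68  0.3   1.31  0.26  1.62 -0.8 ] 0.72
(0.3, -0.5, -0.8) 120 [-1.63  0.69  0.4   1.32  0.21  1.61 -1.28] 1.2
(0.3, -0.5, -0.8) 150 [-1.69  0.71  0.52  1.32  0.15  1.59 -1.75] 1.67
(0.3, -0.5, -0.8) 180 [-1.75  0.73  0.62  1.33  0.09  1.58 -2.23] 2.15
(0.3, -0.5, -0.8) 210 [-1.81  0.77  0.74  1.33  0.03  1.57 -2.69] 2.61
(0.3, -0.5, -0.8) 240 [-1.09  0.72 -0.53  1.27  0.64  1.81  2.56] 2.65
(0.3, -0.5, -0.8) 270 [-1.15  0.7  -0.44  1.27  0.6   1.79  2.07] 2.15
(0.3, -0.5, -0.8) 300 [-1.21  0.68 -0.32  1.28  0.54  1.75  1.59] 1.67
(0.3, -0.5, -0.8) 330 [-1.29  0.67 -0.19  1.29  0.48  1.72  1.11] 1.19
```

Run:
```python
from cell import kin,env,calibration,camera
from h import *
env.goto_joints([-1.74,.9,.42,1.28,.66,1.9,-.70])
c=calibration('wrist'); p,d=camera('wrist'); s=env.get_state(); print(s['time'],s['tcp_pos'],s['force'])
cv2.imwrite("pics/w1.png",p); np.save("w1.npy",d); np.save("w1c.npy",c,allow_pickle=True)
p,_=camera('side'); cv2.imwrite("pics/s1.png",p)
```

```text
0.9833 [0.26935617 0.62051064 0.33145567] [ 0.54124689 -0.35669923 -0.65873584]
```

View pics/w1.png

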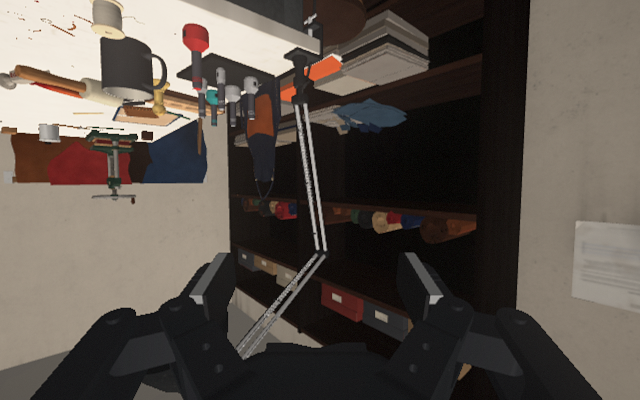

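Run:
```python
from h import *
c=np.load("w1c.npy",allow_pickle=True).item(); d=np.load("w1.npy"); W=cloud(c,d)
v,u=np.mgrid[:400,:640]
for r in range(70,400,15):
    m=(v>=r)&(v<r+6)&(d>.3)&(d<.9)&(u>130)&(u<345)&(W[...,2]>.03)
    m&=~((u<235)&(v>250)&(d<.32))
    if m.sum()>3: print(r,m.sum(),np.percentile(W[m],[5,50,95],axis=0).round(3).tolist(),u[m].min(),u[m].max())
print(W[375:395:5,130:200:10].round(2).tolist())
```

```text
70 297 [[0.3, 0.029, 0.034], [0.351, 0.065, 0.061], [0.587, 0.201, 0.082]] 131 309
85 455 [[0.303, -0.047, 0.036], [0.389, 0.045, 0.08], [0.579, 0.202, 0.105]] 131 306
100 524 [[0.381, -0.303, 0.032], [0.476, -0.066, 0.063], [0.585, 0.204, 0.107]] 137 308
115 192 [[0.454, -0.176, 0.078], [0.549, -0.055, 0.107], [0.596, 0.201, 0.138]] 156 308
130 58 [[0.589, 0.171, 0.161], [0.596, 0.19, 0.166], [0.607, 0.199, 0.172]] 296 310
145 58 [[0.596, 0.166, 0.192], [0.605, 0.188, 0.197], [0.615, 0.196, 0.204]] 299 312
160 58 [[0.606, 0.163, 0.225], [0.613, 0.184, 0.231], [0.623, 0.193, 0.237]] 301 314
175 57 [[0.616, 0.159, 0.259], [0.622, 0.181, 0.264], [0.633, 0.189, 0.271]] 303 316
190 59 [[0.623, 0.156, 0.294], [0.632, 0.175, 0.301], [0.641, 0.186, 0.306]] 306 318
205 51 [[0.638, 0.153, 0.331], [0.643, 0.162, 0.337], [0.65, 0.182, 0.344]] 308 320
220 49 [[0.647, 0.149, 0.368], [0.653, 0.159, 0.375], [0.66, 0.179, 0.382]] 310 322
235 47 [[0.657, 0.145, 0.407], [0.663, 0.154, 0.414], [0.67, 0.175, 0.422]] 313 324
250 88 [[0.661, 0.145, 0.447], [0.67, 0.162, 0.454], [0.685, 0.174, 0.46]] 313 3
[... 543 characters left out ...]
407, 0.272, 0.561], [0.414, 0.275, 0.563]] 241 249
385 143 [[0.264, 0.322, 0.504], [0.278, 0.334, 0.513], [0.289, 0.342, 0.522]] 146 178
[[[0.22, 0.58, 0.34], [0.22, 0.58, 0.34], [0.26, 0.35, 0.48], [0.27, 0.35, 0.48], [0.28, 0.35, 0.49], [0.23, 0.6, 0.33], [0.23, 0.62, 0.32]], [[0.22, 0.58, 0.34], [0.22, 0.58, 0.34], [0.26, 0.34, 0.49], [0.27, 0.35, 0.49], [0.28, 0.35, 0.5], [0.23, 0.6, 0.33], [0.23, 0.62, 0.32]], [[0.22, 0.58, 0.34], [0.5, -1.74, 1.83], [0.26, 0.33, 0.5], [0.27, 0.34, 0.5], [0.28, 0.34, 0.51], [0.23, 0.59, 0.34], [0.23, 0.6, 0.33]], [[0.22, 0.58, 0.34], [0.49, -1.67, 1.82], [0.55, -1.63, 1.82], [0.27, 0.32, 0.52], [0.28, 0.33, 0.52], [0.23, 0.59, 0.34], [0.23, 0.6, 0.33]]]
```

```bash
cat > fit.py <<'E'
from cell import kin,env
from h import *
from scipy.spatial.transform import Rotation as R
from scipy.optimize import least_squares
rng=np.random.default_rng(0); Q=[];P=[];RR=[]
s=env.get_state(); Q.append(s['qpos']);P.append(s['tcp_pos']);o=s['orientation'];RR.append(R.from_quat(np.r_[o[1:],o[0]]).as_matrix())
while len(Q)<150:
    r=rng.uniform(.3,.85);a=rng.uniform(-1.5,1.5);p=np.array([r*np.cos(a),r*np.sin(a),rng.uniform(.05,.7)])
    z=np.array([0,0,-1.])+rng.normal(size=3)*.7; z/=np.linalg.norm(z)
    y=np.cross(z,rng.normal(size=3));y/=np.linalg.norm(y); M=np.c_[np.cross(y,z),y,z]
    j=kin.inverse_kinematics(p.tolist(),R.from_matrix(M).as_quat()[[3,0,1,2]].tolist())
    if j is not None: Q.append(j);P.append(p);RR.append(M)
Q=np.array(Q);P=np.array(P);RR=np.array(RR); np.savez("ik.npz",Q=Q,P=P,RR=RR)
ax0=np.array([[0,0,-1],[0,1,0],[0,0,-1],[0,1,0],[0,0,-1],[0,1,0],[0,0,-1]],float)
pt0=np.array([[0,0,0],[0,0,.35],[0,0,0],[0,0,.75],[0,0,0],[0,0,1.1],[0,0,0]],float)
def fk(x,Q):
    ax=x[:21].reshape(7,3); ax=ax/np.linalg.norm(ax,axis=1)[:,None]; pt=x[21:42].reshape(7,3); 
    Rm=R.from_rotvec(x[45:48]).as_matrix(); pm=x[42:45]
    A=np.tile(Rm,(len(Q),1,1)); p=np.tile(pm,(len(Q),1))
    for i in range(6,-1,-1):
        r=R.from_rotvec(Q[:,i:i+1]*ax[i]).as_matrix()
        p=np.einsum('nij,nj->ni',r,p-pt[i])+pt[i]; A=r@A
    return p,A
best=None
for s1 in (1,-1):
 for s2 in (1,-1):
  for sy in (0,np.pi):
   a=ax0.copy(); a[0::2]*=s1; a[1::2]*=s2
   x0=np.r_[a.ravel(),pt0.ravel(),0,0,1.35,R.from_euler('z',sy).as_rotvec()]
   f=lambda x:(lambda pa:np.r_[(pa[0]-P).ravel(),.3*(pa[1]-RR).ravel()])(fk(x,Q))
   s=least_squares(f,x0,max_nfev=150)
   print(s1,s2,sy,s.cost)
   if best is None or s.cost<best.cost: best=s
x=best.x; np.save("fk.npy",x)
ax=x[:21].reshape(7,3); ax/=np.linalg.norm(ax,axis=1)[:,None]; print(ax.round(3)); pt=x[21:42].reshape(7,3); 
for i in range(7): print(i+1,(pt[i]-ax[i]*(pt[i]@ax[i])).round(4))
print(x[42:])
E
python3 fit.py
```

```text
1 1 0 2.752263005195113e-20
1 1 3.141592653589793 2.276595554592696e-19
1 -1 0 3.111801727588878e-20
1 -1 3.141592653589793 24.160738996708226
-1 1 0 37.77721878794416
-1 1 3.141592653589793 37.705972318831655
-1 -1 0 36.96232984055517
-1 -1 3.141592653589793 38.68372646925716
[[ 0. -0. -1.]
 [ 0.  1. -0.]
 [-0. -0. -1.]
 [ 0.  1.  0.]
 [ 0. -0. -1.]
 [ 0.  1. -0.]
 [ 0. -0. -1.]]
1 [-0. -0.  0.]
2 [0.     0.     0.2871]
3 [-0.     -0.0305  0.    ]
4 [ 0.     -0.      0.8289]
5 [-0.     -0.0619  0.    ]
6 [-0.      0.      1.3014]
7 [-0.     -0.0623  0.    ]
[-2.20181598e-12 -6.22501000e-02  1.55578130e+00 -5.50852632e-12
  6.78159757e-12  1.57079633e+00]
```

Run:
```python
from h import *
c=np.load("w1c.npy",allow_pickle=True).item(); d=np.load("w1.npy"); W=cloud(c,d)
m=(d>.05)&(W[...,2]>.4)&(W[...,1]<.5)&(W[...,1]>.1)&(W[...,0]<.75)&(W[...,0]>.05)
v,u=np.nonzero(m); P=W[m]
o=np.argsort(P[:,0])
for lo in np.arange(.1,.5,.04):
    k=(P[:,0]>lo)&(P[:,0]<lo+.04)
    if k.sum(): print(lo.round(2),k.sum(),P[k].min(0).round(3),P[k].max(0).round(3),(u[k].min(),u[k].max(),v[k].min(),v[k].max()))
a=cv2.imread("pics/w1.png")[240:400,80:300]; cv2.imwrite("pics/w1c.png",cv2.resize(cv2.convertScaleAbs(a,alpha=2.5,beta=20),None,fx=3.5,fy=3.5))
p,_=1,1
```

```text
0.22 54 [0.256 0.321 0.481] [0.26  0.344 0.505] (np.int64(142), np.int64(148), np.int64(371), np.int64(384))
0.26 646 [0.26  0.235 0.459] [0.298 0.358 0.546] (np.int64(146), np.int64(179), np.int64(311), np.int64(393))
0.3 5 [0.3   0.304 0.456] [0.34  0.349 0.551] (np.int64(180), np.int64(221), np.int64(326), np.int64(394))
0.34 140 [0.34  0.321 0.447] [0.358 0.347 0.478] (np.int64(219), np.int64(227), np.int64(309), np.int64(336))
0.38 134 [0.401 0.234 0.549] [0.419 0.275 0.564] (np.int64(235), np.int64(250), np.int64(340), np.int64(359))
0.42 282 [0.42  0.22  0.535] [0.46  0.269 0.56 ] (np.int64(242), np.int64(267), np.int64(321), np.int64(352))
0.46 241 [0.46  0.203 0.508] [0.5   0.254 0.543] (np.int64(258), np.int64(281), np.int64(300), np.int64(330))
```

View pics/w1c.png

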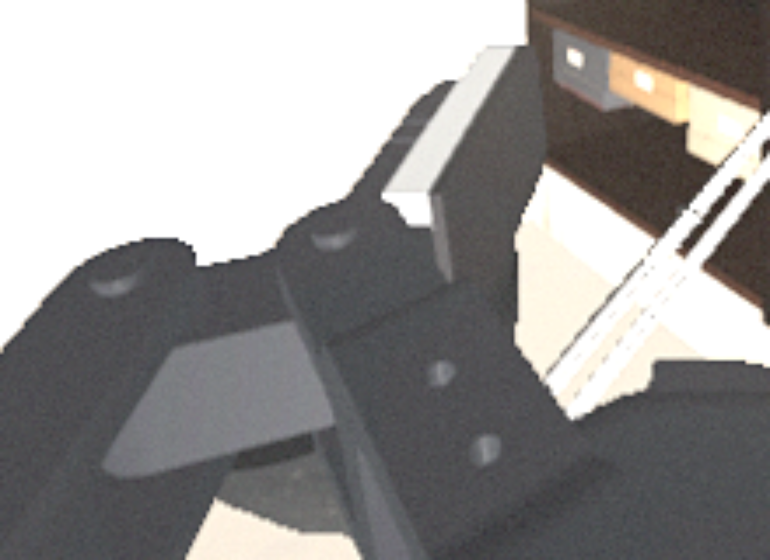

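View pics/s1.png

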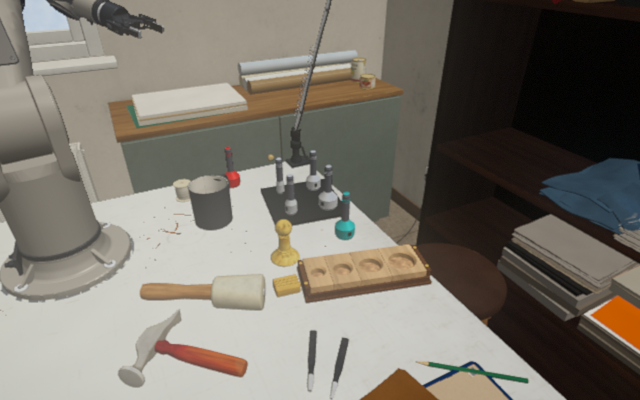

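```bash
cat >> h.py <<'E'
from scipy.spatial.transform import Rotation as R
from scipy.optimize import least_squares
X=np.load("fk.npy"); AX=X[:21].reshape(7,3); AX=AX/np.linalg.norm(AX,axis=1)[:,None]; PT=X[21:42].reshape(7,3)
RM=R.from_rotvec(X[45:48]).as_matrix(); PM=X[42:45]
LIM=np.array([[-2.96,2.96],[-.34,2.1],[-1.41,1.46],[.24,2.44],[-1.37,4.51],[.17,1.92],[-2.96,2.96]])
# body points at zero config with link index
BODY=[(2,[0,0,.287]),(4,[0,0,.829]),(6,[0,-.062,1.301]),(7,[0,-.062,1.5558]),(7,[0,-.062,1.629])]
def fkm(q,pts=None):
    Rs=np.eye(3);t=np.zeros(3);out={}
    for i in range(7):
        r=R.from_rotvec(q[i]*AX[i]).as_matrix(); t=Rs@(PT[i]-r@PT[i])+t; Rs=Rs@r; out[i+1]=(Rs,t)
    return out
def fk(q):
    Rs,t=fkm(q)[7]; return Rs@PM+t,Rs@RM
def body(q):
    o=fkm(q); return [o[k][0]@np.array(p)+o[k][1] for k,p in BODY]
LAMP=[np.array(a) for a in [(.58,.185,.05),(.672,.155,.455),(.41,.26,.56),(.31,.30,.60)]]
def segd(a,b,c,d):
    s=np.linspace(0,1,25); A=a+(b-a)*s[:,None]; B=c+(d-c)*s[:,None]
    return np.linalg.norm(A[:,None]-B[None],axis=2).min()
def clear(q):
    B=body(q); m=9
    for i in range(4):
        for k in range(3): m=min(m,segd(B[i],B[i+1],LAMP[k],LAMP[k+1]))
        m=min(m,segd(B[i],B[i+1],np.array([.31,.30,.46]),np.array([.31,.30,.6]))-.07)
    return m
def pathclear(q0,q1): return min((clear(q0+(q1-q0)*s),round(float(s),2)) for s in np.linspace(0,1,30))
def jawR(deg):
    a=np.radians(deg); y=np.array([np.cos(a),np.sin(a),0]); z=np.array([0,0,-1.]); return np.c_[np.cross(y,z),y,z]
def quat(M): return R.from_matrix(M).as_quat()[[3,0,1,2]].tolist()
def ik(p,M,seed):
    seed=np.array(seed,float)
    def f(q,w):
        a,b=fk(q); e=np.r_[a-p,.3*(b-M).ravel()]
        return np.r_[e,w*(q-seed)] if w else e
    q=np.clip(seed,LIM[:,0]+.03,LIM[:,1]-.03)
    for w in (.03,.003,0): q=least_squares(f,q,args=(w,),bounds=(LIM[:,0]+.01,LIM[:,1]-.01)).x
    e=np.abs(f(q,0)).max(); assert e<1e-4,e
    return q
E
python3 - <<'E'
from cell import env
from h import *
s=env.get_state(); q=s['qpos']; print(fk(q)[0],s['tcp_pos'])
A=np.array([-1.7,-.1,0,2.40,0,.85,0]); F=np.array([-1.7,-.3,0,2.43,0,1.0,0]); G=F.copy();G[0]=0.05
print(pathclear(q,F),pathclear(F,G)); 
for k in (F,G): print([b.round(3).tolist() for b in body(k)])
N=ik(np.array([.47,-.03,.28]),jawR(75.6),[0,.4,0,2.1,0,.65,.2]); print(N,pathclear(G,N))
E
```

```text
[0.27013959 0.62003135 0.33209624] [0.27013959 0.62003135 0.33209624]
(np.float64(0.16897146015856565), 0.55) (np.float64(0.11207982028185332), 0.38)
[[-0.0, 0.0, 0.287], [0.021, -0.159, 0.805], [0.031, 0.246, 0.554], [0.03, 0.249, 0.3], [0.03, 0.25, 0.226]]
[[0.0, -0.0, 0.287], [-0.16, 0.008, 0.805], [0.237, -0.074, 0.554], [0.24, -0.074, 0.3], [0.241, -0.074, 0.226]]
[ 0.07213548  0.17638706 -0.1571701   2.04476043  0.03445402  0.92286097
  1.21603422] (np.float64(0.24671603799027747), 1.0)
```

Run:
```python
from cell import env,camera,calibration
from h import *
env.grip(.045)
q=env.get_state()['qpos']; im=[]
for i,dj in enumerate([.8,-.8]):
    k=q.copy(); k[6]+=dj; env.goto_joints(k.tolist())
    c=calibration('wrist'); p,d=camera('wrist'); im.append(p); W=cloud(c,d)
    m=(d>.05)&(W[...,2]>.42)&(W[...,1]<.5)&(W[...,1]>.1)&(W[...,0]<.40)&(W[...,0]>.05)
    P=W[m]; v,u=np.nonzero(m); print(len(P))
    if len(P): print(P.min(0).round(3),P.max(0).round(3),u.min(),u.max(),v.min(),v.max())
    for lo in np.arange(.42,.8,.03):
        S=P[(P[:,2]>lo)&(P[:,2]<lo+.03)]
        if len(S)>5: print(lo.round(2),len(S),np.percentile(S[:,:2],[1,99],axis=0).round(3).tolist())
cv2.imwrite("pics/w2.png",cv2.resize(np.vstack(im),None,fx=.75,fy=.75)); print(env.get_state()['time'])
```

```text
13264
[0.246 0.234 0.442] [0.4   0.364 0.61 ] 0 138 153 287
0.42 644 [[0.324, 0.241], [0.361, 0.325]]
0.45 7884 [[0.25, 0.239], [0.349, 0.362]]
0.48 2310 [[0.251, 0.3], [0.342, 0.359]]
0.51 802 [[0.27, 0.315], [0.344, 0.345]]
0.54 480 [[0.299, 0.245], [0.399, 0.322]]
0.57 1066 [[0.311, 0.251], [0.384, 0.308]]
0.6 78 [[0.315, 0.252], [0.331, 0.26]]
689
[0.317 0.238 0.442] [0.362 0.345 0.473] 313 362 323 347
0.42 382 [[0.323, 0.24], [0.361, 0.327]]
0.45 307 [[0.319, 0.241], [0.361, 0.342]]
3.8167
```

View pics/w2.png

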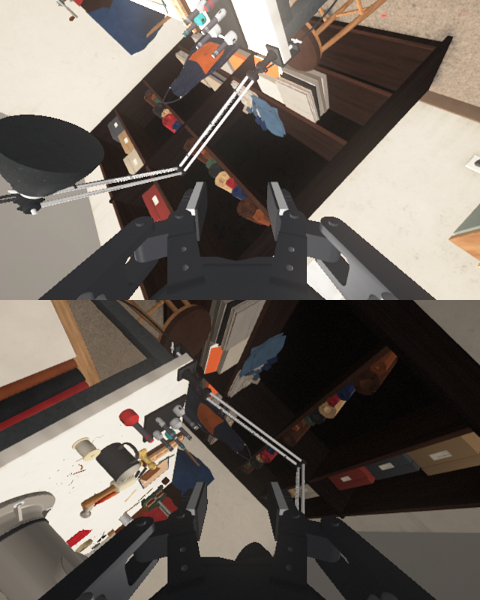

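Run:
```python
from cell import env,camera,calibration
from h import *
q=env.get_state()['qpos']
F=np.array([-1.7,-.32,0,2.43,0,1.02,0]); G=F.copy();G[0]=0.1
print(pathclear(q,F),pathclear(F,G))
env.goto_joints(F.tolist()); print(env.get_state()['force'])
env.goto_joints(G.tolist()); print(env.get_state()['force'])
N=ik(np.array([.46,.036,.26]),jawR(75.6),[0.0,.3,0,2.2,0,.65,1.3]); print(N,pathclear(G,N))
env.goto_joints(N.tolist())
s=env.get_state(); print(s['time'],s['tcp_pos'],s['force'],s['opening'])
c=calibration('wrist'); p,d=camera('wrist'); cv2.imwrite("pics/w3.png",p); np.save("w3.npy",d); np.save("w3c.npy",c,allow_pickle=True)
```

```text
(np.float64(0.16523950475007682), 0.55) (np.float64(0.11724621953527925), 0.38)
[ 1.32204819  0.19405499 -0.23129307]
[-0.07900876  0.5265799   0.77862312]
[-0.14942654  0.1824918  -0.07147161  2.09061501  0.01697058  0.8690125
  1.08879715] (np.float64(0.18914166838902766), 1.0)
8.4833 [0.45937316 0.03572263 0.25990941] [-0.13373244 -0.0120473   0.14571334] 0.045050656967276205
```

View pics/w3.png

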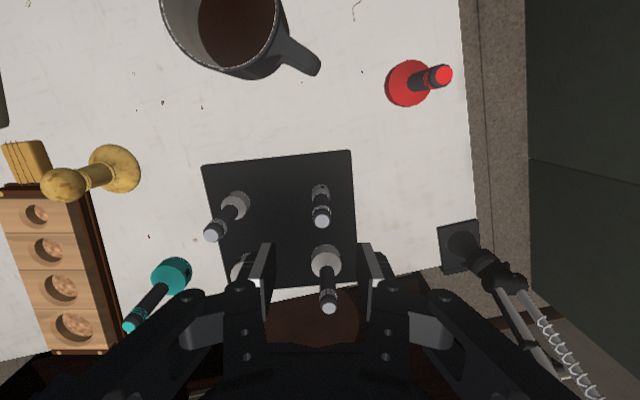

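Things that could be taken for a punch, by top-view tip pixel:

| Tip pixel | What it is |
|---|---|
| (219,188) | smallest steel cup, so punch_20 |
| (267,192) | second smallest, punch_28 |
| (226,147) | second largest, punch_36 |
| (272,149) | largest, punch_44 |
| (322,155) | turquoise decoy |
| (162,237) | red decoy |

In the wrist view punch_20's tip is at (321,220), punch_28's at (211,235) and punch_36's at (328,306). I'll check punch_20 in a close crop and measure it.

Run:
```python
from h import *
c=np.load("w3c.npy",allow_pickle=True).item(); d=np.load("w3.npy"); W=cloud(c,d); W[d==0]=np.nan; z=W[...,2]
for k,(u,v),h in [('p20',(321,220),.104),('p28',(211,235),.108),('p36',(328,306),.112),('red',(444,75),.104)]:
    b=np.zeros(z.shape,bool); b[v-12:v+13,u-12:u+13]=1
    m=b&(abs(z-h)<.006); P=W[m]; print(k,len(P),P.mean(0).round(4),((P.max(0)+P.min(0))/2).round(4),np.ptp(P,axis=0).round(3), ray(c,np.argwhere(m).mean(0)[::-1],h).round(4))
print('board',np.nanmedian(z[240:250,270:280]),'table',np.nanmedian(z[120:130,300:310]))
# cup widths: cloud band z in .02-.035 (cup)
ct=calibration=None
Wt=cloud(__import__('cell').calibration('top'),np.load('top0.npy')).reshape(-1,3)
for k,x,y in [('p20',.472,.037),('p28',.460,-.059),('p36',.5555,.023),('p44',.548,-.0715)]:
    S=Wt[(np.hypot(Wt[:,0]-x,Wt[:,1]-y)<.035)&(Wt[:,2]>.022)&(Wt[:,2]<.04)]; print(k,len(S),np.ptp(S[:,1]).round(3),((S[:,1].max()+S[:,1].min())/2).round(4))
a=cv2.imread("pics/w3.png")[170:330,190:370]; cv2.imwrite("pics/w3c.png",cv2.resize(a,None,fx=3.5,fy=3.5))
```

```text
p20 284 [0.472  0.0361 0.104 ] [0.473  0.0359 0.1026] [0.015 0.016 0.009] [[0.472  0.0361 0.104 ]]
p28 295 [ 0.46   -0.0584  0.1079] [ 0.4611 -0.059   0.1066] [0.016 0.015 0.009] [[ 0.4599 -0.0584  0.108 ]]
p36 245 [0.5547 0.0219 0.1118] [0.5562 0.0216 0.1105] [0.016 0.016 0.009] [[0.5545 0.0219 0.112 ]]
red 410 [0.3834 0.1499 0.1044] [0.3834 0.1509 0.1029] [0.016 0.015 0.009] [[0.3833 0.1501 0.104 ]]
board 0.013626623447949399 table 0.0009761774830874153
p20 26 0.017 0.0361
p28 43 0.027 -0.0588
p36 69 0.034 0.022
p44 89 0.042 -0.0716
```

View pics/w3c.png

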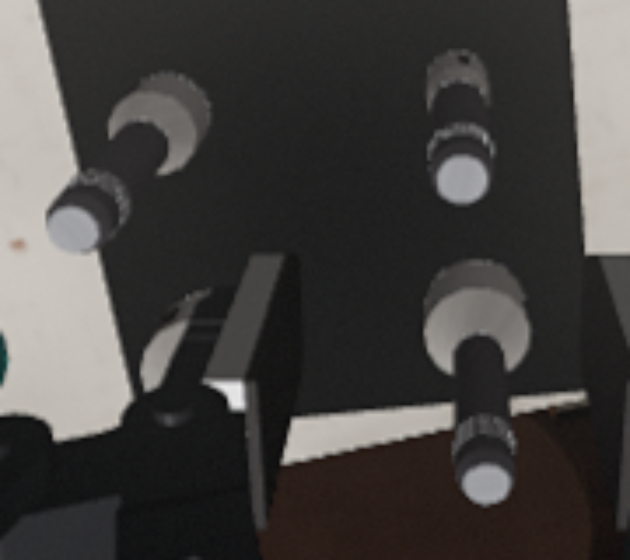

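The crop confirms it: the smallest cup has its tip at (462,178) in the crop, and the top-view cup widths run 17, 27, 34 and 42 mm, in the right order. The top and wrist cameras agree to about 1 mm. Now punch_20.

```bash
cat > mv.py <<'E'
from cell import env,camera,calibration
from h import *
PUN=dict(p20=(.472,.0363,.104),p28=(.460,-.0587,.108),p36=(.5552,.0222,.112),p44=(.548,-.0715,.116))
U=np.array([.9686,-.248]); 
C=np.array([.4993,-.30865]); OFF=dict(p20=-.087,p28=-.041,p36=.013,p44=.075)
SEAT={k:C+U*o for k,o in OFF.items()}
M=jawR(75.6)
def hop(x,y,z):
    s=env.get_state(); a=np.arctan2(y,x); 
    q=ik(np.array([x,y,z]),M,[-a,.35,0,2.1,0,.7,1.309-a if False else s['qpos'][6]])
    print('hop clear',pathclear(s['qpos'],q),q.round(2)); 
    mid=[fk(s['qpos']+(q-s['qpos'])*t)[0][2] for t in np.linspace(0,1,20)]; print('minz',min(mid))
    env.goto_joints(q.tolist())
def st(m=''):
    s=env.get_state(); print(m,round(s['time'],2),s['tcp_pos'].round(4),'F',np.round(s['force'],1),'open',round(s['opening'],4))
def pick(k):
    x,y,t=PUN[k]; env.grip(.045); hop(x,y,.24); st('hover')
    h=env.movel([x,y,t+.034],velocity=.08,stop_force=8); st('down %s'%h)
    if h: return False
    env.grip(.0,60); st('gripped'); env.movel([x,y,.285],velocity=.1); st('lifted')
def over(k,h=.06):
    x,y=SEAT[k]; t=PUN[k][2]; hop(x,y,.285); st('over')
    env.movel([x,y,t+.034+.003+h],velocity=.12); st('low')
def shot(n):
    for c in ('top','side'):
        p,d=camera(c); cv2.imwrite(f'pics/{n}_{c}.png',p); np.save(f'{n}_{c}.npy',d)
E
python3 - <<'E'
from h import *
c=np.load("w3c.npy",allow_pickle=True).item(); d=np.load("w3.npy"); W=cloud(c,d); z=W[...,2]
b=np.zeros(z.shape,np.uint8); b[195:360,0:110]=1
m=((z<.0265)&(z>.012)&(d>0)&(b>0)).astype(np.uint8)
m=cv2.morphologyEx(m,cv2.MORPH_OPEN,np.ones((3,3)))
N,l,s,ct=cv2.connectedComponentsWithStats(m)
for i in range(1,N):
    if s[i,4]>80 and s[i,4]<3000: print(s[i],ct[i].round(1),ray(c,ct[i],.0145).round(4))
from mv import SEAT; print(SEAT)
print('blocktop',np.median(z[226:232,20:25]),np.median(z[340:350,50:55]))
E
```

```text
[  70  198   40  139 1719] [ 91.8 258.7] [[ 0.4884 -0.2677  0.0145]]
[ 26 205  22  20 317] [ 36.4 214.5] [[ 0.4169 -0.3028  0.0145]]
[ 35 239  27  23 469] [ 48.  250.1] [[ 0.4634 -0.3152  0.0145]]
[ 45 275  33  27 655] [ 60.6 287.9] [[ 0.5177 -0.3292  0.0145]]
[ 56 313  37  29 773] [ 73.9 327.3] [[ 0.5803 -0.3453  0.0145]]
{'p20': array([ 0.4150318, -0.287074 ]), 'p28': array([ 0.4595874, -0.298482 ]), 'p36': array([ 0.5118918, -0.311874 ]), 'p44': array([ 0.571945, -0.32725 ])}
blocktop 0.031252139483613044 0.03131396705897225
```

```bash
python3 - <<'E'
from mv import *
pick('p20'); shot('a')
E
python3 -c "
import cv2
a=cv2.imread('pics/a_side.png')[60:260,180:440];cv2.imwrite('pics/a.png',cv2.resize(a,None,fx=3,fy=3))"
```

```text
hop clear (np.float64(0.18481514977688573), 1.0) [-0.15  0.23 -0.06  2.09  0.02  0.83  1.09]
minz 0.23999999995892063
hover 9.0 [0.4715 0.036  0.2396] F [ 0.5  0.1 -0.2] open 0.0449
down False 10.43 [0.4723 0.0364 0.1384] F [ 0.3  0.8 -0.4] open 0.0453
gripped 10.79 [0.4723 0.0364 0.1384] F [-0.5  0.2  5.2] open 0.0153
lifted 12.41 [0.4717 0.0363 0.2844] F [-0.1  0.2 -2. ] open 0.0155
```

View pics/a.png

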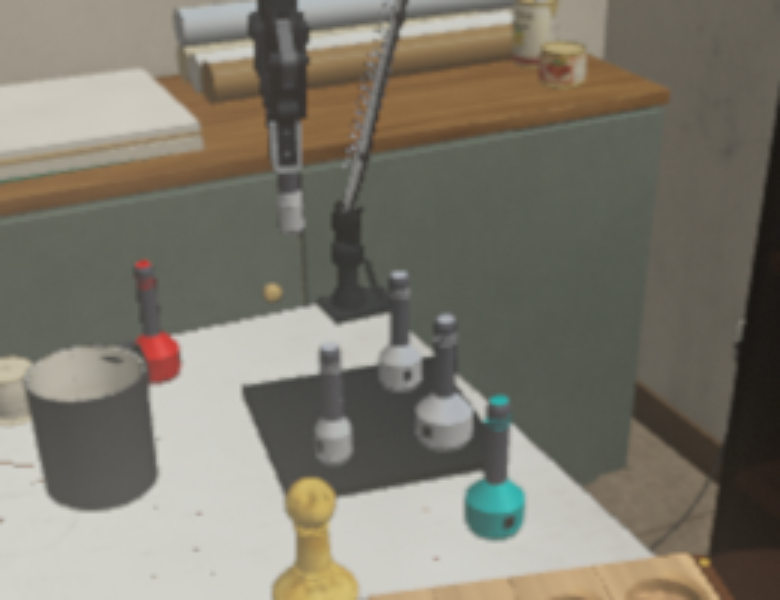

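punch_20 is held, hanging straight in the gripper. The wrist-based seat estimate was off because I cast to the seat floor under an oblique view. I'll redo it at the mouth plane.

Run:
```python
from h import *
c=np.load("w3c.npy",allow_pickle=True).item()
for p in [(36.4,214.5),(48,250.1),(60.6,287.9),(73.9,327.3)]: print(ray(c,p,.0275).round(4))
from mv import *
over('p20',.05); shot('b')
c=calibration('wrist'); p,d=camera('wrist'); cv2.imwrite("pics/b_wrist.png",p)
t=cv2.imread('pics/b_top.png')[120:270,290:440]; s=cv2.imread('pics/b_side.png')[150:300,240:440]
cv2.imwrite('pics/b.png',np.hstack([cv2.resize(t,(400,400),interpolation=2),cv2.resize(s,(400,300),interpolation=2)[:].copy() if 0 else cv2.copyMakeBorder(cv2.resize(s,(400,300),interpolation=2),0,100,0,0,0)]))
```

```text
[[ 0.4154 -0.2881  0.0275]]
[[ 0.46   -0.3     0.0275]]
[[ 0.512  -0.3135  0.0275]]
[[ 0.5721 -0.3288  0.0275]]
hop clear (np.float64(0.18440160957367674), 0.0) [ 0.61  0.23 -0.15  1.97  0.04  0.95  1.76]
minz 0.28447113513938516
over 13.75 [ 0.4158 -0.2857  0.285 ] F [-0.4 -0.3 -1.4] open 0.0155
low 14.68 [ 0.4156 -0.2871  0.1916] F [ 0.  -0.6 -1.9] open 0.0156
```

View pics/b.png

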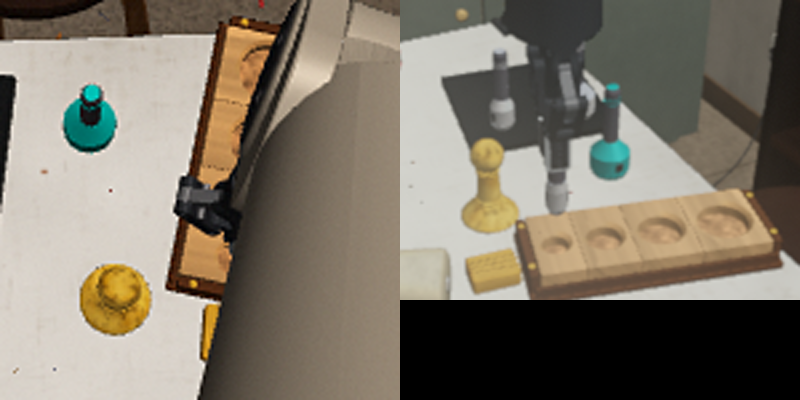

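View pics/b_wrist.png

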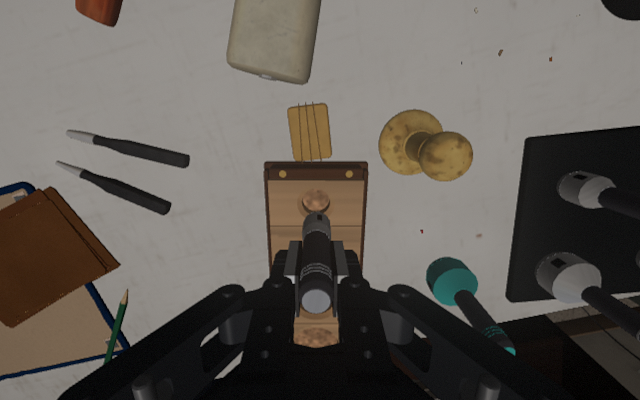

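```bash
sed -i 's/C=np.array(\[.4993,-.30865\])/C=np.array([.4995,-.3093])/' mv.py
python3 - <<'E'
from mv import *
c=calibration('wrist'); p,d=camera('wrist'); W=cloud(c,d); z=W[...,2]
b=np.zeros(z.shape,np.uint8); b[175:225,290:345]=1
m=((z<.0265)&(z>.010)&(d>0)&(b>0)).astype(np.uint8); m=cv2.morphologyEx(m,cv2.MORPH_OPEN,np.ones((3,3)))
k=max(cv2.findContours(m,0,2)[0],key=cv2.contourArea); h=cv2.convexHull(k); print(cv2.boundingRect(h),ray(c,cv2.minEnclosingCircle(h)[0],.0275).round(4))
print('blk',np.median(z[200:215,280:290]))
# cup in hand
b[:]=0; b[205:250,295:340]=1
m=(d>0)&(b>0)&(z>.055)&(z<.09); P=W[m]; print('cup',len(P),P.min(0).round(4),P.max(0).round(4),P.mean(0).round(4), 'seat',SEAT['p20'])
E
```

```text
(302, 189, 28, 25) [[ 0.4149 -0.2887  0.0275]]
blk 0.03115507311081689
cup 250 [ 0.4066 -0.2976  0.0712] [ 0.4164 -0.2786  0.0899] [ 0.4093 -0.2865  0.0816] seat [ 0.4152318 -0.287724 ]
```

```bash
cat >> mv.py <<'E'
def lower(k,zg,dx=0,dy=0):
    x,y=SEAT[k]+np.array([dx,dy])
    h=env.movel([x,y,zg+.030],velocity=.08); 
    h=env.movel([x,y,zg+.006],velocity=.04,stop_force=6); st('enter %s'%h)
    if h: return
    h=env.movel([x,y,zg-.004],velocity=.015,stop_force=5); st('seat %s'%h)
def release(k):
    env.grip(.045); st('open'); s=env.get_state()['tcp_pos']; 
    env.movel([s[0],s[1],.24],velocity=.1); st('up')
E
python3 - <<'E'
from mv import *
lower('p20',.1384)
E
```

```text
enter False 16.07 [ 0.4153 -0.2877  0.1444] F [ 0.  -0.3 -0.7] open 0.0155
seat True 16.44 [ 0.4156 -0.2879  0.1414] F [-0.7 -0.3  5.2] open 0.0155
```

Run:
```python
from mv import *
release('p20'); pick('p28'); over('p28',.05)
shot('c')
t=cv2.imread('pics/c_side.png')[150:300,240:440]; cv2.imwrite('pics/c.png',cv2.resize(t,(800,600),interpolation=2))
```

```text
open 16.83 [ 0.4147 -0.2875  0.1406] F [-0.8 -0.4  0.1] open 0.0452
up 17.98 [ 0.4144 -0.2873  0.2394] F [ 0.1 -0.  -0.1] open 0.0449
hop clear (np.float64(0.26387719459825304), 1.0) [-0.01  0.21  0.    2.11 -0.    0.82  1.31]
minz 0.23945658147206483
hover 19.12 [ 0.46   -0.0598  0.24  ] F [ 0.1  0.3 -0.3] open 0.0449
down False 20.49 [ 0.4603 -0.0587  0.1424] F [-0.2 -0.3  0.8] open 0.0453
gripped 20.86 [ 0.4603 -0.0588  0.1425] F [-1.4  0.3  6.2] open 0.0156
lifted 22.44 [ 0.4597 -0.0587  0.2844] F [ 0.1 -0.5 -2. ] open 0.0158
hop clear (np.float64(0.2685833951338771), 0.0) [ 0.56  0.29 -0.12  1.87  0.04  0.98  1.74]
minz 0.28439773874781293
over 23.39 [ 0.4603 -0.2974  0.2847] F [ 0.9  1.4 -1.5] open 0.0155
low 24.29 [ 0.4604 -0.2991  0.1957] F [ 0.9  0.1 -1.6] open 0.0157
```

View pics/c.png

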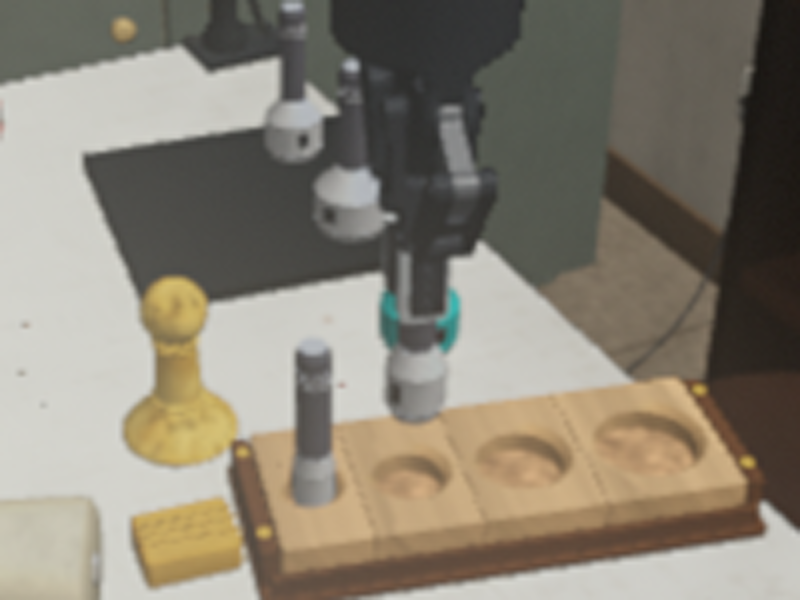

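punch_20 stands upright in its seat at (313,420). punch_28 hangs over its own seat at (415,400).

Run:
```python
from mv import *
lower('p28',.1425)
if abs(env.get_state()['tcp_pos'][2]-.1455)<.002:
    release('p28'); pick('p36'); over('p36',.05)
    shot('d')
    t=cv2.imread('pics/d_side.png')[150:300,240:440]; cv2.imwrite('pics/d.png',cv2.resize(t,(800,600),interpolation=2))
```

```text
enter False 25.57 [ 0.4599 -0.2992  0.1485] F [-0.2 -0.1 -1.1] open 0.0156
seat True 25.95 [ 0.46   -0.2993  0.1455] F [-0.2  0.3  5.4] open 0.0154
open 26.34 [ 0.4592 -0.2988  0.1445] F [ 0.2 -0.8 -0.3] open 0.0449
up 27.44 [ 0.4588 -0.2986  0.2393] F [-0.2  0.5 -0.1] open 0.0447
hop clear (np.float64(0.16249653641965958), 1.0) [-0.22  0.35  0.08  1.91 -0.04  0.88  1.2 ]
minz 0.23891529932482736
hover 28.93 [0.5551 0.0205 0.24  ] F [ 0.4 -0.8 -0. ] open 0.0446
down False 30.25 [0.5556 0.0222 0.1465] F [-0.2 -0.8  1. ] open 0.0452
gripped 30.62 [0.5556 0.0226 0.1465] F [-0.4  1.8  3.2] open 0.0153
lifted 32.16 [0.5549 0.0222 0.2843] F [ 0.2  0.  -4.2] open 0.0156
hop clear (np.float64(0.16322813007422168), 0.0) [ 0.55  0.38 -0.13  1.75  0.06  1.01  1.71]
minz 0.2840744254813885
over 33.43 [ 0.513  -0.3106  0.2849] F [ 0.3  0.9 -3.5] open 0.0154
low 34.3 [ 0.5127 -0.3126  0.1997] F [ 0.4  0.4 -2.3] open 0.0154
```

View pics/d.png

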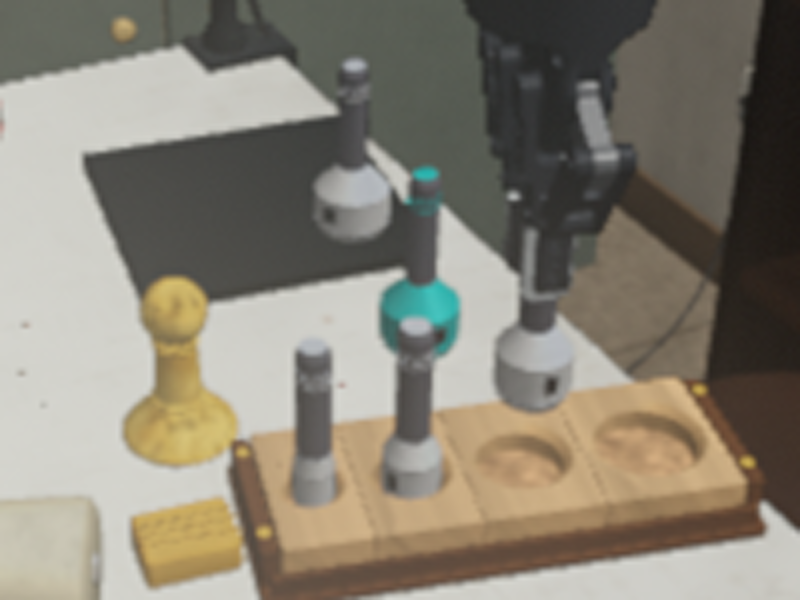

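The first two punches are seated upright at (313,420) and (413,410). punch_36 hangs straight at (535,360).

Run:
```python
from mv import *
lower('p36',.1465)
if abs(env.get_state()['tcp_pos'][2]-.1495)<.002:
    release('p36'); pick('p44'); over('p44',.05)
    shot('e')
    t=cv2.imread('pics/e_side.png')[150:300,240:440]; cv2.imwrite('pics/e.png',cv2.resize(t,(800,600),interpolation=2))
```

```text
enter False 35.58 [ 0.5122 -0.3126  0.1525] F [ 0.1  0.2 -3. ] open 0.0151
seat True 35.97 [ 0.5124 -0.3126  0.1495] F [-0.9  0.6  4.3] open 0.0153
open 36.36 [ 0.5114 -0.3122  0.1481] F [-0.8  0.4  0.2] open 0.0449
up 37.42 [ 0.511  -0.312   0.2393] F [ 0.6 -0.2 -0.6] open 0.0451
hop clear (np.float64(0.2537957217928297), 1.0) [-0.01  0.35  0.04  1.92 -0.02  0.88  1.35]
minz 0.23928019620975682
hover 38.6 [ 0.548  -0.0731  0.2401] F [-0.  -0.3  1.6] open 0.0445
down False 39.88 [ 0.5484 -0.0715  0.1505] F [-0.3  0.1  0.4] open 0.0448
gripped 40.24 [ 0.5483 -0.0715  0.1506] F [-0.6  1.   5.7] open 0.0153
lifted 41.74 [ 0.5476 -0.0715  0.2843] F [ 0.2 -0.6 -2.6] open 0.0154
hop clear (np.float64(0.25391406625527), 0.0) [ 0.49  0.47 -0.09  1.61  0.05  1.06  1.71]
minz 0.2842721555723451
over 42.75 [ 0.5727 -0.3259  0.2846] F [ 0.5  1.1 -4.2] open 0.0155
low 43.58 [ 0.5728 -0.3279  0.2038] F [ 0.3 -0.1 -2.7] open 0.0151
```

View pics/e.png

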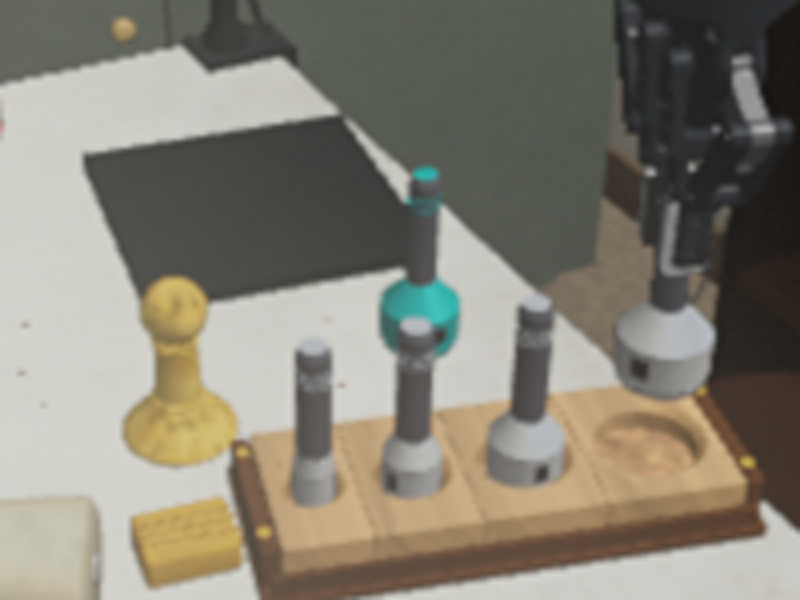

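Three punches are seated, and punch_44 hangs over the last seat at (665,350).

Run:
```python
from mv import *
lower('p44',.1505)
if abs(env.get_state()['tcp_pos'][2]-.1535)<.002:
    release('p44'); hop(.46,-.06,.30); st()
    shot('f')
    W=cloud(calibration('top'),np.load('f_top.npy'));z=W[...,2]
    for k in SEAT:
        x,y=SEAT[k]; t=PUN[k][2]+.003
        m=(np.hypot(W[...,0]-x,W[...,1]-y)<.02)&(abs(z-t)<.006); P=W[m]
        print(k,len(P),P.mean(0).round(4) if len(P) else 0,'expected',x.round(4),y.round(4),round(t,3))
    s=cv2.imread('pics/f_side.png')[150:300,240:440]; t=cv2.imread('pics/f_top.png')[110:260,300:450]
    cv2.imwrite('pics/f.png',np.hstack([cv2.resize(s,(440,330),interpolation=2),cv2.resize(t,(330,330),interpolation=2)]))
```

```text
enter False 44.87 [ 0.5723 -0.3279  0.1566] F [ 0.3 -0.5 -3. ] open 0.0155
seat True 45.24 [ 0.5724 -0.3281  0.1536] F [-0.1  0.7  4.7] open 0.0157
open 45.63 [ 0.5712 -0.3275  0.1518] F [ 0.3 -0.3 -0.2] open 0.0454
up 46.67 [ 0.5708 -0.3273  0.2392] F [-0.7  0.7  0.3] open 0.045
hop clear (np.float64(0.27237778874389207), 1.0) [ 0.02  0.13 -0.03  2.04  0.01  0.96  1.31]
minz 0.23918960499372943
 47.8 [ 0.4606 -0.061   0.3   ] F [ 0.6 -0.  -1. ] open 0.0451
p20 55 [ 0.416  -0.2864  0.1059] expected 0.4152 -0.2877 0.107
p28 53 [ 0.46   -0.2984  0.1103] expected 0.4598 -0.2991 0.111
p36 52 [ 0.5126 -0.3115  0.1142] expected 0.5121 -0.3125 0.115
p44 49 [ 0.5718 -0.3269  0.1182] expected 0.5721 -0.3279 0.119
```

View pics/f.png

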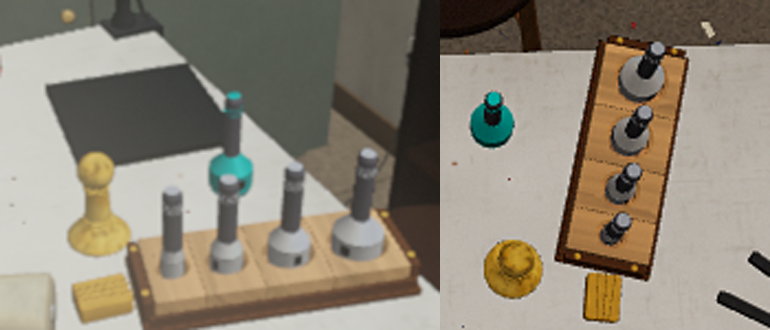

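All four stand upright at full depth in size order. The weight and the wax are where they were, and the arm is clear. I'm handing the job in.

Run:
```python
from cell import job
print(job.job_done())
```

```text
the job is handed in; nothing more can be done
None
```

All four punches are back in the rack, each upright and fully down in its own seat, placed smallest to largest. The job was handed in at about 48 s on the robot's clock.

- **Getting there:** a desk lamp hung between the start pose and the work, so I folded the arm and passed inside it.
- **Placing:** each punch was lowered slowly, stopped at light contact of about 5 N, and only then released. Contact came within 0.1 mm of the height expected for the seat floor every time.
- **Last checks:** in the final top view the tops were within about 1.5 mm of the seat axes and 1 mm below the expected height, in line with that camera reading 0.5 mm low elsewhere. In the pictures the weight and the wax had not moved; I did not measure them again. The arm was clear of everything.
- **One disagreement:** my first seat measurement from the wrist camera was about 16 mm off in y, because I cast it to the seat floor under a slanted view. Recast at the seat mouth, it agreed with the top camera to about 1.6 mm, and I used an average of the two.

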